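# Load and lock the stainer's reagent cartridges

## Task

Get the stain station ready for the next run: pull the reagent drawer well open, take out every cartridge in it and stand each one upright in a pocket of the loading block, pressed or dropped fully home. When all of them are in, swing the block's locking lever all the way down over them, push the drawer fully closed, and set the loose cover on the stain pot so that it sits seated and level. Leave the other things on the bench where they are.

Things in the scene. Friction and masses are not known exactly. Their poses are not given: they have to be found in the camera images.
- cabinet: White low drawer unit fixed to the bench, 240 deep (its x) x 270 wide (its y) x 92 mm high, open at its front for one drawer. Origin: centre of its underside; its -x axis points out of the front, towards the robot; the front edge of its shell is at x = -120 mm.
- drawer (a joint): Slide of the drawer: 0 closed, grows as it is pulled out along the cabinet's -x, stop at 0.15 m; about 2 N of friction. Its tray holds the cartridges: floor 14 mm above the bench, lips 18 mm over the floor, from 50 to 120 mm behind the front panel's outer face, 119 mm to either side of the middle. Front panel 12 mm thick, top edge 86 mm above the bench.
- drawer_handle (a point): Middle of the drawer's steel bar handle: a round bar along the cabinet's y, 110 mm long, standing 35 mm off the front panel, 62 mm above the bench; open space in front of, above and behind the bar. It can be pinched from above.
- cartridge0: Reagent cartridge, off-white plastic brick, 30 (its x) x 40 (its y) x 50 mm high, 110 g, heavier at the foot, a dark disc on its top and a grey line round it; all cartridges are alike and either way round will do. Stands in the drawer's tray at the start. Two or three are present. Origin: centre of its underside, z up.
- cartridge1: Reagent cartridge, off-white plastic brick, 30 (its x) x 40 (its y) x 50 mm high, 110 g, heavier at the foot, a dark disc on its top and a grey line round it; all cartridges are alike and either way round will do. Stands in the drawer's tray at the start. Two or three are present. Origin: centre of its underside, z up.
- cartridge2: Reagent cartridge, off-white plastic brick, 30 (its x) x 40 (its y) x 50 mm high, 110 g, heavier at the foot, a dark disc on its top and a grey line round it; all cartridges are alike and either way round will do. Stands in the drawer's tray at the start. Two or three are present. Origin: centre of its underside, z up.
- block: Loading block fixed to the bench: grey block 70 (its x) x 176 (its y) x 32 mm high on an aluminium foot, with three rectangular pockets in a row along its y, 55 mm apart, and an aluminium post at each end carrying the lever. Origin: centre of its underside in the middle of the block; its -x side faces the robot.
- pocket0 (a point): Centre of the floor of pocket 0 (the -y end of the block), 12 mm above the bench; the pocket is 34 (block x) x 44 (block y) mm and 20 mm deep with a 4 mm chamfer at its mouth, so a cartridge, with its x along the block's x, has 2 mm of play each side and stands 30 mm out of it. Any cartridge may go in any pocket.
- pocket1 (a point): Centre of the floor of pocket 1 (the middle of the block), 12 mm above the bench; the pocket is 34 (block x) x 44 (block y) mm and 20 mm deep with a 4 mm chamfer at its mouth, so a cartridge, with its x along the block's x, has 2 mm of play each side and stands 30 mm out of it. Any cartridge may go in any pocket.
- pocket2 (a point): Centre of the floor of pocket 2 (the +y end of the block), 12 mm above the bench; the pocket is 34 (block x) x 44 (block y) mm and 20 mm deep with a 4 mm chamfer at its mouth, so a cartridge, with its x along the block's x, has 2 mm of play each side and stands 30 mm out of it. Any cartridge may go in any pocket.
- lever (a joint): Locking lever: steel frame of two side arms, a hold-down rod and a grip rod, hinged about the block's y behind the pockets. 0 = shut (arms level, hold-down rod just over the cartridges' tops, grip rod in front of the block); opens upwards and back, about 2 rad at the start, stop at 2.15. Stiff: stays where left (1 to 2 N at the grip).
- lever_grip (a point): Middle of the lever's grip rod: round, 11 mm thick, 184 mm long along the block's y (black sleeve over the middle 80 mm), 105 mm from the hinge line; it can be pinched from above or pushed.
- lever_hinge (a point): Hinge line of the lever, middle: 50 mm behind the pockets' line (block +x), 69 mm above the bench. Side arms run 92 mm to either side of the middle; the hold-down rod (8 mm thick) is 50 mm from the hinge line.
- pot: White ceramic stain pot fixed to the bench, round, outer diameter 90 mm, wall 4 mm, 55 mm high. Origin: centre of its underside.
- pot_rim (a point): Centre of the pot's mouth, at the height of the rim (55 mm above the bench).
- cover: Loose round steel cover, 120 g, lying on the bench at the start: below, a plug 72 mm wide and 6 mm deep (5 mm of play in the pot's mouth); a flange 98 mm wide, 5 mm thick, to rest on the rim; on top a black knob 24 mm thick, 31 mm high (its top 42 mm above the underside). Origin: centre of the plug's underside, z up; seated it lies 6 mm below the rim.
- dropper: Bystander: amber bottle with white cap, 38 mm wide, 75 mm high. Leave alone.
- jar: Bystander: clear jar, 52 mm wide, 60 mm high. Leave alone.
- slidebox: Bystander: black slide box 85 x 100 x 34 mm. Leave alone.
- eraser: Bystander: small black rubber block 55 x 24 x 16 mm. Leave alone.
Mind the look-alikes: they are no part of the job. What is shaped like the pot but blue or green is not meant. What is shaped like the cover but blue or orange is not meant.

How it is judged:
On the way, in this order (a step that is already met when the one before it is completed fails the run):
1. the drawer is pulled open by at least 100 mm (value of joint drawer above 0.1 m), for 0.2 s.
2. every cartridge stands fully home in a pocket while the lever is still open (((horizontal distance between cartridge0 and pocket0 below 0.004 m and z of cartridge0 in the frame of pocket0 below 0.003 m) or (horizontal distance between cartridge0 and pocket1 below 0.004 m and z of cartridge0 in the frame of pocket1 below 0.003 m) or (horizontal distance between cartridge0 and pocket2 below 0.004 m and z of cartridge0 in the frame of pocket2 below 0.003 m)) and angle between each of cartridge0, cartridge1, cartridge2's own z axis and vertical below 0.08 rad and ((horizontal distance between cartridge1 and pocket0 below 0.004 m and z of cartridge1 in the frame of pocket0 below 0.003 m) or (horizontal distance between cartridge1 and pocket1 below 0.004 m and z of cartridge1 in the frame of pocket1 below 0.003 m) or (horizontal distance between cartridge1 and pocket2 below 0.004 m and z of cartridge1 in the frame of pocket2 below 0.003 m)) and ((horizontal distance between cartridge2 and pocket0 below 0.004 m and z of cartridge2 in the frame of pocket0 below 0.003 m) or (horizontal distance between cartridge2 and pocket1 below 0.004 m and z of cartridge2 in the frame of pocket1 below 0.003 m) or (horizontal distance between cartridge2 and pocket2 below 0.004 m and z of cartridge2 in the frame of pocket2 below 0.003 m)) and value of joint lever above 1.2 rad), for 0.2 s.
3. the lever is swung shut over the seated cartridges (((horizontal distance between cartridge0 and pocket0 below 0.004 m and z of cartridge0 in the frame of pocket0 below 0.003 m) or (horizontal distance between cartridge0 and pocket1 below 0.004 m and z of cartridge0 in the frame of pocket1 below 0.003 m) or (horizontal distance between cartridge0 and pocket2 below 0.004 m and z of cartridge0 in the frame of pocket2 below 0.003 m)) and angle between each of cartridge0, cartridge1, cartridge2's own z axis and vertical below 0.08 rad and ((horizontal distance between cartridge1 and pocket0 below 0.004 m and z of cartridge1 in the frame of pocket0 below 0.003 m) or (horizontal distance between cartridge1 and pocket1 below 0.004 m and z of cartridge1 in the frame of pocket1 below 0.003 m) or (horizontal distance between cartridge1 and pocket2 below 0.004 m and z of cartridge1 in the frame of pocket2 below 0.003 m)) and ((horizontal distance between cartridge2 and pocket0 below 0.004 m and z of cartridge2 in the frame of pocket0 below 0.003 m) or (horizontal distance between cartridge2 and pocket1 below 0.004 m and z of cartridge2 in the frame of pocket1 below 0.003 m) or (horizontal distance between cartridge2 and pocket2 below 0.004 m and z of cartridge2 in the frame of pocket2 below 0.003 m)) and value of joint lever below 0.1 rad), for 0.2 s.
At the end, for the whole second after the job is handed in: Every cartridge present upright in a pocket (4 mm of centre, under 3 mm off its floor), lever within 0.10 rad of shut, drawer within 12 mm of closed, cover level on the pot, plug in the mouth (8 mm of centre, 3 mm in height, tilt under 0.06 rad); all at rest (all of step 3 and value of joint drawer below 0.012 m and horizontal distance between cover and pot_rim below 0.008 m and z of cover in the frame of pot_rim between -0.009 and -0.003 m and angle between cover's own z axis and vertical below 0.06 rad and linear speed of each of cover, cartridge0, cartridge1, cartridge2 below 0.02 m/s); the robot touches nothing.
It fails at once if a bystander (bottle, jar, slide box, rubber block) is moved by more than 30 mm (distance of any of dropper, jar, slidebox, eraser from where it was at the start of the episode above 0.03 m).
Of cartridge0, cartridge1, cartridge2 only 2 to 3 are there at a start; the rules pass over those that are not, and their reading is None.
At some moment in a run one of cover, cartridge0, cartridge1, cartridge2 may be knocked a few centimetres aside while the robot is not near it.
It also fails if it takes over 208 s, if anything falls off the work surface, if the arm or the gripper's body presses on something with over 40 N, if the wrist force passes 120 N, or if a joint passes its speed limit or range.

## Robot

A 6-joint arm with a two-finger parallel gripper is mounted at the origin on the work surface. World frame = base frame: x ahead of the robot, y to its left, z up, the work surface at z = 0. Lengths are in m, angles in rad, forces in N, time in s.
With the tool pointing down it reaches from about 0.3 to 1 m from the base axis. Payload 5.1 kg.
Tool frame: the origin (TCP) lies midway between the tips of the shut fingers; the grasp point (between the pads) lies 19 mm behind it; z points along the fingers, y is the line along which they close (so a half turn about z gives the same grasp; the last joint's range is limited). The gripper opens to 95 mm and grips with 3 to 60 N. Pads are 20 mm wide; open, the fingers measure 119 mm over their backs; the gripper's body (75 mm by 180 mm) begins 59 mm behind the grasp point.
Start: joints at [-1.405, 0.124, 1.65, -0, 1.367, -0.083], TCP at [0.16, -0.63, 0.215] pointing down, gripper open.
Joint ranges: [-2.61, 2.61], [-1.02, 2.33], [0.03, 2.71], [-1.35, 4.49], [0.32, 2.68], [-2.91, 2.91]. Speed limits (rad/s): [2.57, 2.57, 3.14, 3.14, 3.14, 3.14].

## Interface

Orientations are given as a 3x3 rotation matrix whose columns are the frame's x, y, z axes.
In Python, from plant import r gives the robot as it stands. The module is installed in compiled form; this text tells all that it offers.
- The arm moves only by the shell command python3 -m inch 'ROWS'. ROWS is JSON, one flat list of numbers, 7 for each row, row after row: the turn, a rotation vector about the tool's x, y, z in rad, then the shift along the tool's x, y, z in cm, then the opening, from 0 (shut) to 1 (fully open). A call has 1 to 8 rows; each row shifts and turns the commanded pose from where the row before left it, along the tool's axes as they then stand; what a row does not reach is not made up. A row lasts 1/10 s, in which the tool goes at most 50 mm and 8.59 degrees, less where a joint would pass 70% of its speed; a pose out of reach is approached as far as the arm can. A call is refused whole if a number of a shift passes 5 or a number of a turn 0.15, either way. A call with a gripper value outside its range is refused whole. The fingers move at their own pace and stop on an object; the grip force is fixed at half the most. Time passes only in rows, so rows that do not move let the fingers close. It gives the time, the measured TCP pose, the force, the opening and the grip force at its end, in the units of the state.
- r.state(): the state, without advancing time (a new reading comes with each control period).
- r.snapshot(name): name is "side" or "top" or "wrist"; returns a dict with "frame" (420x560x3 uint8, blue, green, red), "fx", "fy", "cx", "cy" (pixels), "pose" (4x4, takes a point from camera to world coordinates). Camera axes: x right, y up, looking along -z (the intrinsics and any distortion apply to the point x, -y, -z); pixel columns grow to the right and rows downward; lengths in m; the calibration is good to about 2 mm. The wrist camera is an equidistant fisheye: a pixel r from the principal point sees the ray r / f radians off the axis. A picture is of the moment at which its call begins. There is no depth.
- r.job_done(): hands the job in; it is judged then, once.
The state is a dict: "t": time; "qpos": joint angles; "qvel": joint speeds; "joint_efforts": joint torques, N m; "position": TCP position; "eef_rot": TCP orientation; "force": force on the tool from outside, world axes, zero at the start; "ft_torque": the same for the moment, N m; "gripper_width": finger opening in m; "grasp_force": force on a finger pad.
Only numpy, scipy, OpenCV 4.12 (cv2) and the standard library are available. Lean on these libraries where they do the work, as an engineer would, in place of code of your own. Each camera call takes 0.05 s, during which the arm holds its last target. There are 200 camera calls.

## Working session

There is one attempt and no reset: what is moved stays moved. The work goes in short steps, Python scripts to look and compute and a shell command to move; the robot and the scene stay as the last step left them, time stands still between calls to the robot, and variables do not carry over. Pictures are saved under pics/ and viewed, at most 14 in all, crops included, and the job is handed in when it is done.

```bash
mkdir -p pics; cat > h.py <<'E'
import numpy as np, cv2, json
from plant import r
def snap(n,f):
    s=r.snapshot(n); cv2.imwrite(f'pics/{f}.png',s['frame']); np.save(f'pics/{f}.npy',s,allow_pickle=True); return s
def load(f): return np.load(f'pics/{f}.npy',allow_pickle=True).item()
def crop(f,x0,y0,x1,y1,k):
    im=load(f)['frame'][y0:y1,x0:x1]; cv2.imwrite(f'pics/{f}_c{x0}_{y0}.png',cv2.resize(im,None,fx=k,fy=k,interpolation=cv2.INTER_CUBIC))
def ray(s,u,v,fish=False):
    a=(u-s['cx'])/s['fx'];b=(v-s['cy'])/s['fy']
    if fish:
        t=np.hypot(a,b); d=np.array([a/t*np.sin(t),-b/t*np.sin(t),-np.cos(t)]) if t>0 else np.array([0,0,-1.])
    else: d=np.array([a,-b,-1.])
    P=np.array(s['pose']); return P[:3,3],P[:3,:3]@d
def at(s,u,v,z,fish=False):
    o,d=ray(s,u,v,fish); return o+d*(z-o[2])/d[2]
def proj(s,p,fish=False):
    P=np.array(s['pose']); c=P[:3,:3].T@(np.array(p)-P[:3,3]); x,y,z=c[0],-c[1],-c[2]
    if fish:
        q=np.hypot(x,y);t=np.arctan2(q,z);x,y,z=x/q*t,y/q*t,1
    return np.array([s['fx']*x/z+s['cx'],s['fy']*y/z+s['cy']])
E
python3 - <<'E'
from h import *
a=snap('top','top0');b=snap('side','side0');c=snap('wrist','wr0')
for s in(a,b,c): print({k:np.round(v,3) for k,v in s.items() if k!='frame'})
st=r.state();print(st['position'],st['eef_rot'],st['gripper_width'],st['force'])
im=np.hstack([cv2.resize(x['frame'],(400,300)) for x in(a,b)]);
E
```

```text
{'fx': np.float64(421.966), 'fy': np.float64(421.966), 'cx': np.float64(283.48), 'cy': np.float64(199.352), 'pose': array([[-0.023,  0.998, -0.051,  0.454],
       [-0.999, -0.022,  0.025, -0.093],
       [ 0.024,  0.052,  0.998,  1.375],
       [ 0.   ,  0.   ,  0.   ,  1.   ]])}
{'fx': np.float64(504.614), 'fy': np.float64(504.614), 'cx': np.float64(277.878), 'cy': np.float64(210.769), 'pose': array([[-0.974,  0.154, -0.163,  0.304],
       [-0.224, -0.68 ,  0.698,  0.838],
       [-0.004,  0.717,  0.698,  1.048],
       [ 0.   ,  0.   ,  0.   ,  1.   ]])}
{'fx': np.float64(325.192), 'fy': np.float64(325.192), 'cx': np.float64(276.804), 'cy': np.float64(210.048), 'pose': array([[ 0.245,  0.93 ,  0.274,  0.237],
       [-0.969,  0.236,  0.067, -0.609],
       [-0.002, -0.282,  0.959,  0.383],
       [ 0.   ,  0.   ,  0.   ,  1.   ]])}
[ 0.15994284 -0.62951574  0.21371164] [[ 9.69205759e-01  2.46252149e-01 -2.73900788e-04]
 [ 2.46252275e-01 -9.69204538e-01  1.54317930e-03]
 [ 1.14545332e-04 -1.56310696e-03 -9.99998772e-01]] 0.09564595525089849 [-0.4824695  -0.06648632 -0.38463256]
```

View pics/top0.png

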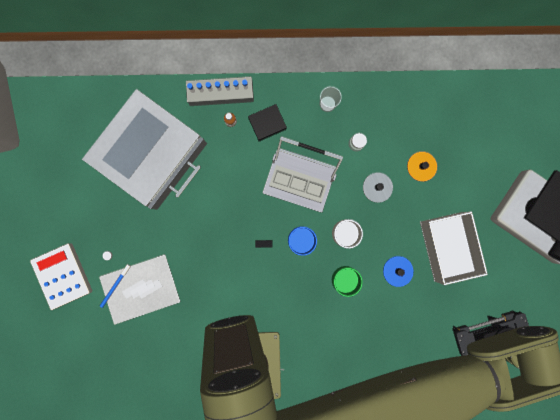

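View pics/side0.png

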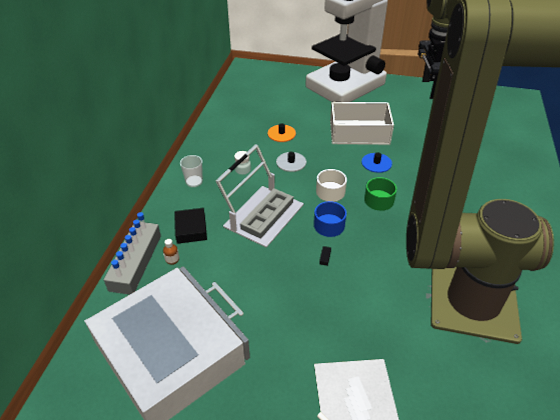

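The top view shows these candidates:
- **Covers:** grey steel (378,187), orange (422,166), blue (398,271). The grey one is the cover.
- **Pots:** white (348,234), blue (301,240), green (347,281). The white one is the pot. The jars at (330,98) and (359,141) are not pots.
- **Other things I need:** cabinet (145,150), handle (186,179), block with pockets near (283,179), (298,184) and (316,189), lever grip (312,148).

I'll check these in enlarged crops.

```bash
python3 - <<'E'
from h import *
a=load('top0')['frame']
x=cv2.resize(a[80:280,75:275],(600,600),interpolation=cv2.INTER_CUBIC);cv2.imwrite('pics/c1.png',x)
x=cv2.resize(a[125:275,225:425],(800,600),interpolation=cv2.INTER_CUBIC);cv2.imwrite('pics/c2.png',x)
E
```

```text
(no output)
```

View pics/c1.png

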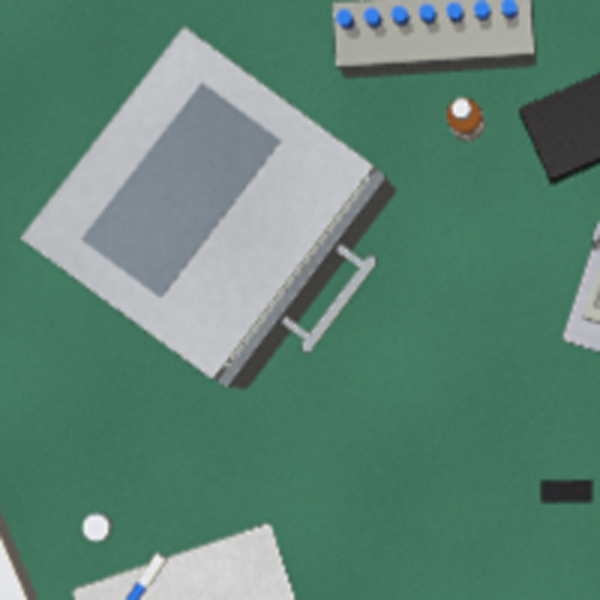

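View pics/c2.png

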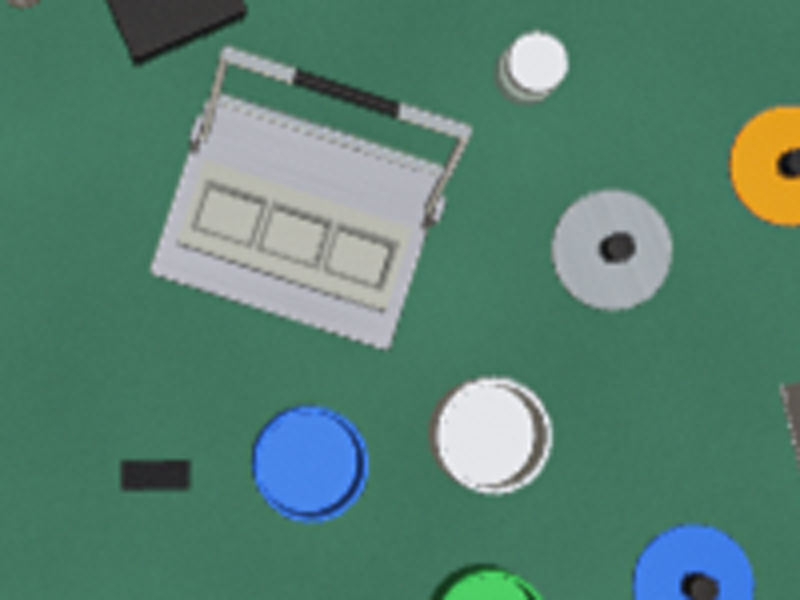

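c1 shows the cabinet with its handle bar ends at about (373,263) and (308,347). c2 shows the block, lever, grey cover (612,250) and white pot (492,436). Next I turn these into positions and check them against the given sizes.

```bash
python3 - <<'E'
from h import *
s=load('top0');w=load('side0')
A=lambda u,v,z:at(s,75+u/3,80+v/3,z)
B=lambda u,v,z:at(s,225+u/4,125+v/4,z)
p=[A(*c,.092) for c in[(183,28),(375,168),(213,378),(22,238)]]
print('cab',[np.linalg.norm(p[i]-p[i-1]).round(3) for i in range(4)],np.mean(p,0))
yd=p[1]-p[2];print('front yaw of y axis',np.arctan2(yd[1],yd[0])); yd=p[0]-p[3];print(np.arctan2(yd[1],yd[0]))
h=[A(373,263,.062),A(308,347,.062)];print('handle',h,np.mean(h,0),np.linalg.norm(h[0]-h[1]))
k=[B(231,214,.032),B(295,235,.032),B(362,257,.032)];print('pockets',k,np.diff(k,axis=0))
b=[B(*c,.004) for c in[(153,272),(388,348)]];print('foot',b,b[1]-b[0])
g=[B(224,52,.164),B(470,130,.164)];print('grip',g,np.linalg.norm(g[0]-g[1]),np.mean(g,0))
hp=[B(200,135,.069),B(435,212,.069)];print('hinge',hp,np.mean(hp,0))
print('cover',B(612,250,.011),B(620,246,.042),'pot',B(492,436,.055))
for q in [np.mean(h,0),*k,np.mean(g,0),B(612,250,.011),B(492,436,.055)]: print(proj(w,q).round(1))
print('bystanders',B(533,65,.06),at(s,231,118,.075),at(s,267,123,.034),at(s,264,244,.016))
E
python3 -c "
import cv2
a=cv2.imread('pics/side0.png')
cv2.imwrite('pics/c3.png',cv2.resize(a[120:330,170:410],None,fx=3.3,fy=2.8,interpolation=2)[:600,:800])"
```

```text
cab [np.float64(0.267), np.float64(0.243), np.float64(0.267), np.float64(0.239)] [0.68711204 0.30314442 0.092     ]
front yaw of y axis -0.665717316224603
-0.6521997805340787
handle [array([0.62566589, 0.13333601, 0.062     ]), array([0.53983221, 0.20129713, 0.062     ])] [0.58274905 0.16731657 0.062     ] 0.10948120408002839
pockets [array([ 0.58939246, -0.12626796,  0.032     ]), array([ 0.57148034, -0.17700694,  0.032     ]), array([ 0.55270542, -0.23015414,  0.032     ])] [[-0.01791212 -0.05073897  0.        ]
 [-0.01877492 -0.05314721  0.        ]]
foot [array([ 0.54622148, -0.06244159,  0.004     ]), array([ 0.48007891, -0.25218431,  0.004     ])] [-0.06614256 -0.18974272  0.        ]
grip [array([ 0.69386064, -0.12067344,  0.164     ]), array([ 0.63353521, -0.29758445,  0.164     ])] 0.18691352260344526 [ 0.66369792 -0.20912895  0.164     ]
hinge [array([ 0.64787322, -0.10266534,  0.069     ]), array([ 0.5838896 , -0.28431094,  0.069     ])] [ 0.61588141 -0.19348814  0.069     ]
cover [ 0.55554959 -0.43653512  0.011     ] [ 0.55629866 -0.43524175  0.042     ] pot [ 0.40841209 -0.32589435  0.055     ]
[228.4 297.8]
[257.3 220.6]
[267.7 209.5]
[278.1 198.3]
[237.4 162.5]
[291.4 161.1]
[331.8 178.8]
bystanders [ 0.69956229 -0.36663815  0.06      ] [0.7770447  0.03114591 0.075     ] [ 0.7689939  -0.07985272  0.034     ] [ 0.3816669 -0.0616728  0.016    ]
```

View pics/c3.png

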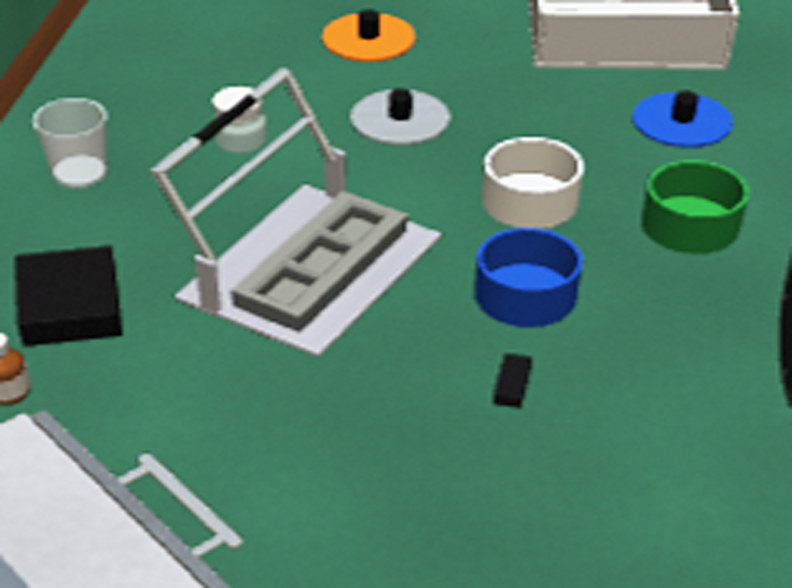

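Sizes agree with the description: cabinet 0.267×0.24, handle 0.109, pocket pitch 0.054–0.056, grip 0.187, and the two views match. The grey cover and white pot are confirmed, and I go to the handle first.

```bash
cat >> h.py <<'E'
def go(x,y,z,yaw=None):
    """print what it takes: turn about tool z, then shift in tool axes (cm) after the turn"""
    st=r.state();R=np.array(st['eef_rot']);p=np.array(st['position'])
    cur=np.arctan2(R[1,1],R[0,1]); d=0
    if yaw is not None: d=(yaw-cur+np.pi)%(2*np.pi)-np.pi
    c,s=np.cos(d),np.sin(d); R2=np.array([[c,-s,0],[s,c,0],[0,0,1]])@R
    t=R2.T@(np.array([x,y,z])-p)*100
    print('turn z',round(-d,3),'rows',round(abs(d)/.149,1),'shift',t.round(2),'rows',round(np.linalg.norm(t)/5,1),'q6',round(st['qpos'][5],2))
E
sed -i 's/^/    /;1i def _(): pass' /dev/null
python3 -m inch '[0,0,-0.149,0,0,0,0.32, 0,0,-0.149,0,0,0,0.32, 0,0,-0.149,0,0,0,0.32, 0,0,-0.149,0,0,0,0.32, 0,0,-0.149,0,0,0,0.32, 0,0,-0.149,0,0,0,0.32, 0,0,-0.149,0,0,0,0.32, 0,0,-0.149,0,0,0,0.32]'
python3 -m inch '[0,0,-0.149,0,0,0,0.32, 0,0,-0.149,0,0,0,0.32, 0,0,-0.149,0,0,0,0.32, 0,0,-0.149,0,0,0,0.32, 0,0,-0.149,0,0,0,0.32, 0,0,-0.149,0,0,0,0.32, 0,0,-0.149,0,0,0,0.32, 0,0,0,0,0,0,0.32]'
python3 -c "
from h import *
go(.5827,.1673,.215,.911)"
```

```text
t: 0.95
position: [0.16, -0.6297, 0.2141]
eef_rot: [[0.124, 0.992, -0.0], [0.992, -0.124, 0.001], [0.001, -0.0, -1.0]]
force: [1.3, 0.5, -0.2]
gripper_width: 0.0365
grasp_force: 0.0
t: 1.75
position: [0.16, -0.6298, 0.2142]
eef_rot: [[-0.791, 0.612, -0.0], [0.612, 0.791, 0.001], [0.001, 0.001, -1.0]]
force: [1.1, -0.8, -0.3]
gripper_width: 0.0301
grasp_force: 0.0
turn z 0.002 rows 0.0 shift [ 1.546e+01  8.889e+01 -3.000e-02] rows 18.0 q6 -2.32sed: couldn't edit /dev/null: not a regular file
```

```bash
python3 -m inch '[0,0,0,0.81,4.68,0,0.32, 0,0,0,0.81,4.68,0,0.32, 0,0,0,0.81,4.68,0,0.32, 0,0,0,0.81,4.68,0,0.32, 0,0,0,0.81,4.68,0,0.32, 0,0,0,0.81,4.68,0,0.32, 0,0,0,0.81,4.68,0,0.32, 0,0,0,0.81,4.68,0,0.32]' >/dev/null
python3 -m inch '[0,0,0,0.81,4.68,0,0.32, 0,0,0,0.81,4.68,0,0.32, 0,0,0,0.81,4.68,0,0.32, 0,0,0,0.81,4.68,0,0.32, 0,0,0,0.81,4.68,0,0.32, 0,0,0,0.81,4.68,0,0.32, 0,0,0,0.81,4.68,0,0.32, 0,0,0,0.81,4.68,0,0.32]' >/dev/null
python3 -m inch '[0,0,0,0.81,4.68,0,0.32, 0,0,0,0.81,4.68,0,0.32, 0,0,0,0.81,4.68,0,0.32, 0,0,0,0,0,0,0.32, 0,0,0,0,0,0,0.32]'
python3 -c "
from h import *
go(.5827,.1673,.043,.911)
snap('wrist','wr1');s=load('wr1');print(proj(s,[.5827,.1673,.062],1))"
```

```text
t: 3.85
position: [0.5817, 0.1685, 0.2139]
eef_rot: [[-0.791, 0.612, -0.002], [0.612, 0.791, -0.001], [0.001, -0.002, -1.0]]
force: [-0.9, -0.7, -0.1]
gripper_width: 0.0309
grasp_force: 0.0
turn z 0.001 rows 0.0 shift [-0.17 -0.   17.09] rows 3.4 q6 -0.72
[276.29859757 198.49521377]
```

View pics/wr1.png

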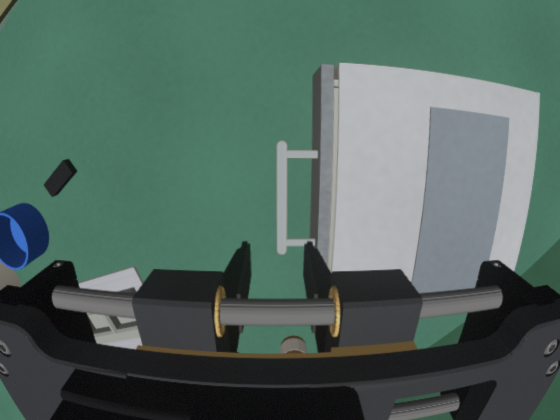

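The wrist view shows the bar centred at about (282,198) against a predicted (276,198), so roughly 5 mm further along tool y. I shift by that much, descend and pinch.

```bash
python3 -c "
from h import *
s=load('wr1');print(at(s,282,198,.062,1))"
python3 -m inch '[0,0,0,-0.15,0.45,4,0.32, 0,0,0,0,0,4,0.32, 0,0,0,0,0,4,0.32, 0,0,0,0,0,3,0.32, 0,0,0,0,0,2,0.32, 0,0,0,0,0,0,0.32]'
python3 -m inch '[0,0,0,0,0,0,0, 0,0,0,0,0,0,0, 0,0,0,0,0,0,0, 0,0,0,0,0,0,0, 0,0,0,0,0,0,0]'
```

```text
[0.5858521  0.17222308 0.062     ]
t: 4.5
position: [0.5825, 0.1682, 0.041]
eef_rot: [[-0.789, 0.614, -0.007], [0.614, 0.789, -0.002], [0.005, -0.006, -1.0]]
force: [0.4, -0.2, 0.6]
gripper_width: 0.0304
grasp_force: 0.0
t: 5.0
position: [0.5872, 0.1704, 0.0468]
eef_rot: [[-0.791, 0.611, 0.003], [0.611, 0.791, 0.0], [-0.002, 0.002, -1.0]]
force: [-0.3, -1.1, 5.9]
gripper_width: 0.0103
grasp_force: 30.0
```

```bash
python3 -m inch '[0,0,0,0,-1,0,0, 0,0,0,0,-2,0,0, 0,0,0,0,-2,0,0, 0,0,0,0,-2,0,0, 0,0,0,0,-2,0,0, 0,0,0,0,-2,0,0, 0,0,0,0,-2,0,0, 0,0,0,0,-1.2,0,0]'
python3 -m inch '[0,0,0,0,0,0,0, 0,0,0,0,0,0,0, 0,0,0,0,0,0,0]'
python3 -m inch '[0,0,0,0,0,0,0.32, 0,0,0,0,0,0,0.32, 0,0,0,0,0,0,0.32, 0,0,0,0,0,-4,0.32, 0,0,0,0,0,-5,0.32, 0,0,0,0,0,-5,0.32, 0,0,0,-2,-3,-4,0.5, 0,0,0,-2,-3,-2,0.6]'
python3 -m inch '[0,0,0,-2,-3,0,1, 0,0,0,0,0,0,1]'
python3 -c "
from h import *
s=snap('top','top1');snap('wrist','wr2')
cv2.imwrite('pics/c4.png',cv2.resize(s['frame'][80:280,90:290],(600,600),interpolation=2))"
```

```text
t: 5.8
position: [0.5001, 0.0575, 0.0468]
eef_rot: [[-0.791, 0.612, 0.005], [0.612, 0.791, 0.001], [-0.003, 0.004, -1.0]]
force: [1.8, 2.6, 6.3]
gripper_width: 0.0104
grasp_force: 30.0
t: 6.1
position: [0.4999, 0.0573, 0.0468]
eef_rot: [[-0.791, 0.611, 0.003], [0.611, 0.791, -0.001], [-0.003, 0.001, -1.0]]
force: [-1.3, -1.6, 10.2]
gripper_width: 0.0103
grasp_force: 30.0
t: 6.9
position: [0.4952, -0.0115, 0.2459]
eef_rot: [[-0.793, 0.609, 0.005], [0.609, 0.793, -0.001], [-0.005, 0.003, -1.0]]
force: [0.4, 0.3, 0.1]
gripper_width: 0.0414
grasp_force: 0.0
t: 7.1
position: [0.4914, -0.0502, 0.2424]
eef_rot: [[-0.789, 0.615, 0.001], [0.615, 0.789, -0.001], [-0.001, -0.001, -1.0]]
force: [-0.6, 0.7, 0.3]
gripper_width: 0.0572
grasp_force: 0.0
```

View pics/wr2.png

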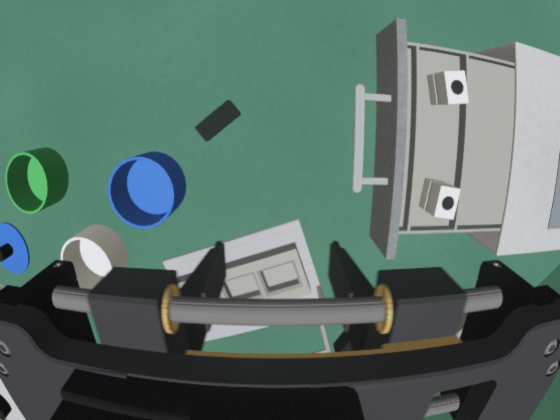

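View pics/c4.png

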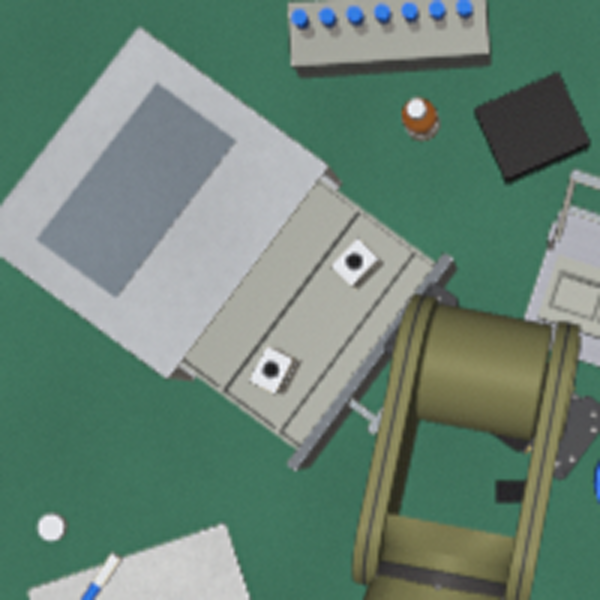

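The drawer is open and holds two cartridges, with dark discs in c4 at (355,262) and (270,370). One enlarged crop will give their orientation.

```bash
python3 -c "
from h import *
s=load('top1')['frame'];w=load('wr2')['frame']
f=lambda a,x,y,n,k:cv2.resize(a[y:y+n,x:x+n],(k,k),interpolation=cv2.INTER_CUBIC)
cv2.imwrite('pics/c5.png',np.vstack([np.hstack([f(s,193,152,30,300),f(s,165,188,30,300)]),np.hstack([f(w,420,60,60,300),f(w,410,170,60,300)])]))"
```

```text
(no output)
```

View pics/c5.png

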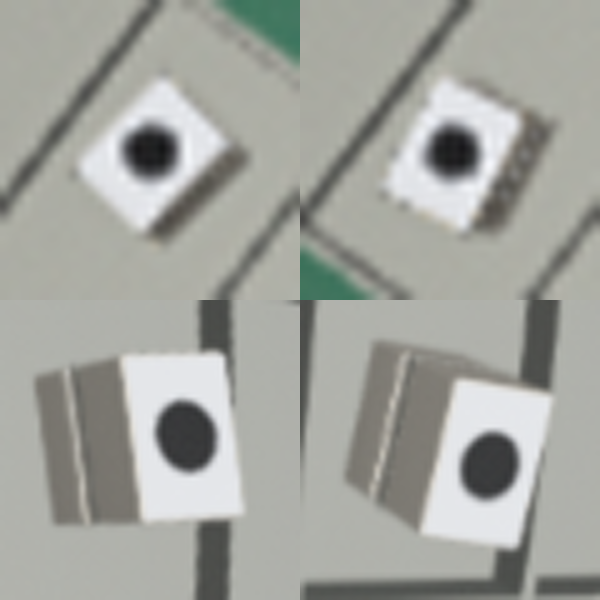

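```bash
python3 -c "
from h import *
s=load('top1');w=load('wr2')
C={'Atop':(s,193,152,10,0,[(160,78),(230,148),(148,236),(77,165)]),'Btop':(s,165,188,10,0,[(142,77),(222,120),(165,235),(85,188)]),
'Aw':(w,420,60,5,1,[(122,55),(220,52),(243,213),(140,222)]),'Bw':(w,410,170,5,1,[(155,78),(252,93),(220,248),(121,232)])}
for n,(c,x,y,k,f,q) in C.items():
  p=np.array([at(c,x+a/k,y+b/k,.064,f) for a,b in q])[:,:2]
  e=[p[(i+1)%4]-p[i] for i in range(4)]
  print(n,p.mean(0).round(4),[np.linalg.norm(v).round(3) for v in e],[np.mod(np.arctan2(v[1],v[0]),np.pi).round(3) for v in e])
for n,u,v in [('A',205.5,167,),('B',178.8,199)]: print(n,at(s,193+15,152+15.2,.064) if n=='A' else at(s,165+15.2,188+15.2,.064))
"
```

```text
Atop [0.6248 0.105 ] [np.float64(0.031), np.float64(0.037), np.float64(0.031), np.float64(0.037)] [np.float64(0.763), np.float64(2.378), np.float64(0.764), np.float64(2.368)]
Btop [0.5153 0.1929] [np.float64(0.028), np.float64(0.039), np.float64(0.029), np.float64(0.038)] [np.float64(1.055), np.float64(2.67), np.float64(1.017), np.float64(2.657)]
Aw [0.5193 0.1955] [np.float64(0.028), np.float64(0.039), np.float64(0.03), np.float64(0.039)] [np.float64(1.081), np.float64(2.669), np.float64(1.094), np.float64(2.621)]
Bw [0.6292 0.1089] [np.float64(0.029), np.float64(0.04), np.float64(0.03), np.float64(0.039)] [np.float64(0.805), np.float64(2.4), np.float64(0.763), np.float64(2.37)]
A [0.62631648 0.10615011 0.064     ]
B [0.51620299 0.19331251 0.064     ]
```

```bash
python3 -m inch '[0,0,-0.147,0,0,0,0.7, 0,0,-0.147,0,0,0,0.7, 0,0,-0.147,0,0,0,0.7, 0,0,-0.147,0,0,0,0.7, 0,0,-0.147,0,0,0,0.7]' >/dev/null
python3 -m inch '[0,0,-0.147,0,0,0,0.7, 0,0,-0.147,0,0,0,0.7, 0,0,-0.147,0,0,0,0.7, 0,0,-0.147,0,0,0,0.7, 0,0,-0.147,0,0,0,0.7, 0,0,0,0,0,0,0.7]'
python3 -c "
from h import *
go(.627,.107,.20,2.38)"
```

```text
t: 8.3
position: [0.4912, -0.0459, 0.2406]
eef_rot: [[-0.687, -0.727, -0.002], [-0.727, 0.687, 0.001], [0.001, 0.002, -1.0]]
force: [0.6, 0.3, -0.2]
gripper_width: 0.0667
grasp_force: 0.0
turn z 0.005 rows 0.0 shift [-20.44   0.72   4.05] rows 4.2 q6 -2.59
```

```bash
python3 -m inch '[0,0,0,-4,0.14,0.8,0.7, 0,0,0,-4,0.14,0.8,0.7, 0,0,0,-4.2,0.14,0.8,0.7, 0,0,0,-4.2,0.15,0.8,0.7, 0,0,0,-4,0.15,0.8,0.7, 0,0,0,0,0,0,0.7, 0,0,0,0,0,0,0.7]'
python3 -c "
from h import *
s=snap('wrist','wr3')
go(.627,.107,.04,2.38)
cv2.imwrite('pics/c6.png',cv2.resize(s['frame'][60:300,140:420],(700,600),interpolation=cv2.INTER_CUBIC))
print(proj(s,[.627,.107,.064],1))"
```

```text
t: 9.0
position: [0.6261, 0.107, 0.2002]
eef_rot: [[-0.688, -0.726, -0.003], [-0.726, 0.688, -0.0], [0.002, 0.002, -1.0]]
force: [-0.3, -1.0, 0.3]
gripper_width: 0.0667
grasp_force: 0.0
turn z 0.002 rows 0.0 shift [-0.15 -0.03 16.1 ] rows 3.2 q6 -2.3
[274.93817452 200.42018118]
```

View pics/c6.png

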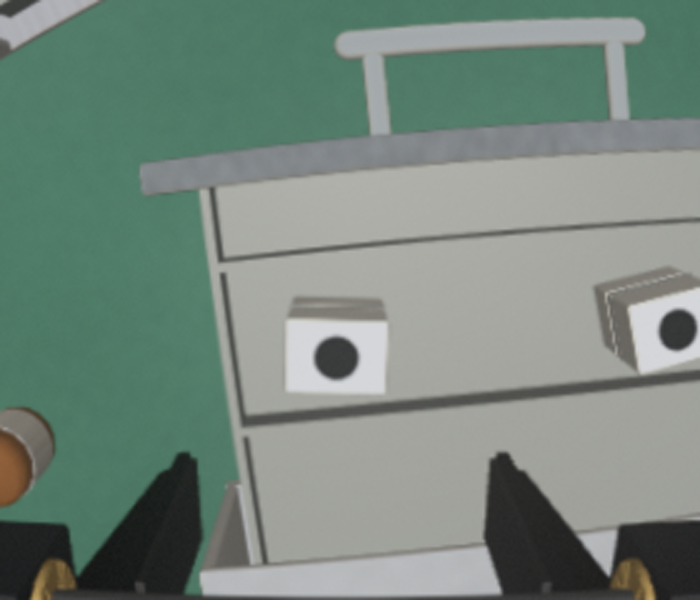

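The disc sits at (274.4,202.8) against a predicted (274.9,200.4), and the top edges are aligned within 0.02 rad. I work out the last shift in the tool axes.

```bash
python3 -c "
from h import *
s=load('wr3');p=at(s,274.4,202.6,.064,1);print(p);go(p[0],p[1],.04,2.38)"
```

```text
[0.62889568 0.10822907 0.064     ]
turn z 0.002 rows 0.0 shift [-0.37 -0.08 16.1 ] rows 3.2 q6 -2.3
```

```bash
python3 -m inch '[0,0,0,-0.35,-0.05,4,0.7, 0,0,0,0,0,4,0.7, 0,0,0,0,0,4,0.7, 0,0,0,0,0,2.5,0.7, 0,0,0,0,0,1.5,0.7, 0,0,0,0,0,0,0.7, 0,0,0,0,0,0,0.7]'
python3 -m inch '[0,0,0,0,0,0,0.3, 0,0,0,0,0,0,0.3, 0,0,0,0,0,0,0.3, 0,0,0,0,0,0,0.3, 0,0,0,0,0,0,0.3]'
```

```text
t: 9.75
position: [0.6303, 0.1076, 0.0434]
eef_rot: [[-0.689, -0.725, 0.002], [-0.725, 0.689, 0.0], [-0.002, -0.001, -1.0]]
force: [0.1, 0.2, 0.1]
gripper_width: 0.0667
grasp_force: 0.0
t: 10.25
position: [0.6299, 0.108, 0.0426]
eef_rot: [[-0.688, -0.726, 0.001], [-0.726, 0.688, 0.0], [-0.001, -0.001, -1.0]]
force: [-0.5, -0.0, 3.1]
gripper_width: 0.0398
grasp_force: 29.8
```

```bash
python3 -m inch '[0,0,0,0,0,-2,0.3, 0,0,0,0,0,-4,0.3, 0,0,0,0,0,-5,0.3, 0,0,0,0,0,-5,0.3, 0,0,0,0,0,0,0.3]' >/dev/null
python3 -m inch '[0,0,0.144,0,0,0,0.3, 0,0,0.144,0,0,0,0.3, 0,0,0.144,0,0,0,0.3, 0,0,0.144,0,0,0,0.3, 0,0,0.144,0,0,0,0.3, 0,0,0.144,0,0,0,0.3, 0,0,0.144,0,0,0,0.3, 0,0,0.144,0,0,0,0.3]'
python3 -c "
from h import *
go(.589,-.126,.2,1.229)"
```

```text
t: 11.55
position: [0.629, 0.1079, 0.2005]
eef_rot: [[-0.941, 0.339, -0.002], [0.339, 0.941, -0.0], [0.002, -0.001, -1.0]]
force: [-0.1, 0.5, -1.6]
gripper_width: 0.04
grasp_force: 29.8
turn z -0.004 rows 0.0 shift [ -4.07 -23.38   0.06] rows 4.7 q6 -1.14
```

```bash
python3 -m inch '[0,0,0,-0.67,-3.9,0,0.3, 0,0,0,-0.67,-3.9,0,0.3, 0,0,0,-0.67,-3.9,0,0.3, 0,0,0,-0.67,-3.9,0,0.3, 0,0,0,-0.67,-3.9,0,0.3, 0,0,0,-0.67,-3.9,0,0.3, 0,0,0,0,0,0,0.3, 0,0,0,0,0,0,0.3]'
python3 -c "
from h import *
s=snap('wrist','wr4')
print([proj(s,p,1).round(1) for p in([.589,-.126,.032],[.571,-.178,.032],[.553,-.230,.032])])
cv2.imwrite('pics/c7.png',cv2.resize(s['frame'][60:300,60:340],(700,600),interpolation=cv2.INTER_CUBIC))"
```

```text
t: 12.35
position: [0.5889, -0.1266, 0.2009]
eef_rot: [[-0.942, 0.335, -0.001], [0.335, 0.942, 0.001], [0.001, 0.0, -1.0]]
force: [0.6, -0.6, -1.0]
gripper_width: 0.0402
grasp_force: 29.8
[array([276.6, 193. ]), array([225.6, 193.6]), array([177.1, 194.5])]
```

View pics/c7.png

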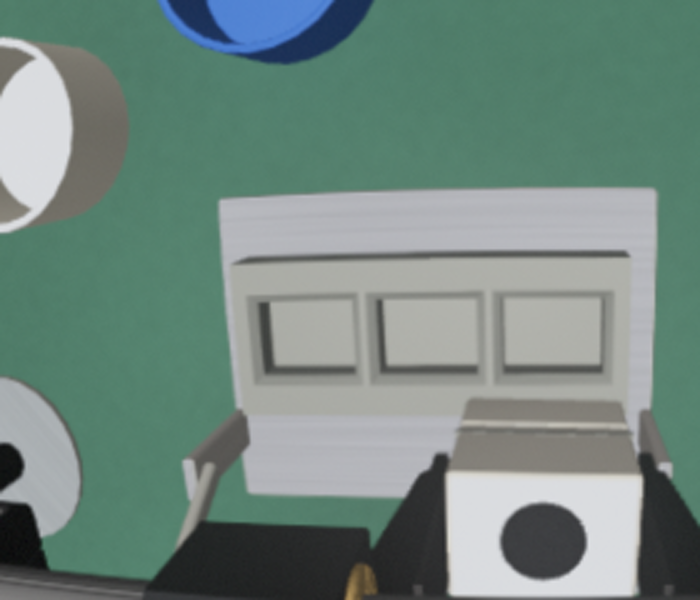

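The three pocket mouths centre at about (281.2,195.2), (231.2,195.6) and (182,196), and the held cartridge's disc at (277.2,276).

```bash
python3 -c "
from h import *
s=load('wr4');k=[at(s,*q,.032,1) for q in((281.2,195.2),(231.2,195.6),(182,196))];print(k,[np.linalg.norm(k[i+1]-k[i]) for i in(0,1)])
d=k[0]-k[2];yw=np.arctan2(d[1],d[0]);print('yaw',yw)
c=at(s,277.2,276,.2223,1);print('disc',c, 'tcp',r.state()['position'])
go(k[0][0],k[0][1],.06,yw)
"
```

```text
[array([ 0.5929723 , -0.12212994,  0.032     ]), array([ 0.57514217, -0.17305572,  0.032     ]), array([ 0.55658764, -0.22528098,  0.032     ])] [np.float64(0.05395691679938367), np.float64(0.05542335812282537)]
yaw 1.2316898500301616
disc [ 0.58774865 -0.125253    0.2223    ] tcp [ 0.58911565 -0.12571001  0.20099282]
turn z -0.001 rows 0.0 shift [-0.26  0.46 14.1 ] rows 2.8 q6 -1.53
```

```bash
python3 -m inch '[0,0,0,-0.38,0.48,3,0.3, 0,0,0,0,0,3,0.3, 0,0,0,0,0,3,0.3, 0,0,0,0,0,3,0.3, 0,0,0,0,0,1,0.3, 0,0,0,0,0,0,0.3, 0,0,0,0,0,0,0.3, 0,0,0,0,0,0,0.3]'
python3 -m inch '[0,0,0,0,0,0.6,0.3, 0,0,0,0,0,0.6,0.3, 0,0,0,0,0,0,0.3, 0,0,0,0,0,0,0.3]'
```

```text
t: 13.2
position: [0.5962, -0.123, 0.0742]
eef_rot: [[-0.943, 0.333, 0.004], [0.333, 0.943, -0.001], [-0.004, 0.0, -1.0]]
force: [0.6, 0.1, -0.7]
gripper_width: 0.0399
grasp_force: 29.8
t: 13.6
position: [0.5943, -0.1228, 0.0594]
eef_rot: [[-0.943, 0.333, -0.001], [0.333, 0.943, 0.0], [0.001, -0.0, -1.0]]
force: [0.5, 0.8, -0.8]
gripper_width: 0.0402
grasp_force: 29.8
```

```bash
python3 -m inch '[0,0,0,0,0,0.5,0.3, 0,0,0,0,0,0.5,0.3, 0,0,0,0,0,0,0.3, 0,0,0,0,0,0,0.3]'
python3 -m inch '[0,0,0,0,0,0.5,0.3, 0,0,0,0,0,0.3,0.3, 0,0,0,0,0,0,0.3, 0,0,0,0,0,0,0.3]'
```

```text
t: 14.0
position: [0.5943, -0.1228, 0.0494]
eef_rot: [[-0.943, 0.333, -0.001], [0.333, 0.943, 0.0], [0.001, -0.0, -1.0]]
force: [-0.4, 0.9, -0.9]
gripper_width: 0.04
grasp_force: 29.8
t: 14.4
position: [0.5945, -0.1228, 0.0416]
eef_rot: [[-0.943, 0.333, -0.0], [0.333, 0.943, 0.0], [0.0, -0.0, -1.0]]
force: [0.7, 0.3, -0.6]
gripper_width: 0.0401
grasp_force: 29.8
```

It went in without any force. I release it and go up.

```bash
python3 -m inch '[0,0,0,0,0,0.15,0.3, 0,0,0,0,0,0,0.3, 0,0,0,0,0,0,0.7, 0,0,0,0,0,0,0.7, 0,0,0,0,0,0,0.7, 0,0,0,0,0,-3,0.7, 0,0,0,0,0,-4,0.7, 0,0,0,0,0,-4,0.7]'
python3 -m inch '[0,0,0,0,0,-5,0.7, 0,0,0,0,0,0,0.7]'
python3 -c "
from h import *
go(.5185,.195,.20,2.655)
R=np.array(r.state()['eef_rot'])"
```

```text
t: 15.2
position: [0.594, -0.1227, 0.1509]
eef_rot: [[-0.943, 0.333, -0.002], [0.333, 0.943, 0.0], [0.002, -0.0, -1.0]]
force: [0.3, 0.1, 0.2]
gripper_width: 0.0662
grasp_force: 0.0
t: 15.4
position: [0.599, -0.1241, 0.2101]
eef_rot: [[-0.943, 0.333, 0.015], [0.333, 0.943, -0.004], [-0.016, 0.001, -1.0]]
force: [0.9, -0.5, 1.6]
gripper_width: 0.0665
grasp_force: 0.0
turn z -1.424 rows 9.6 shift [-24.42  22.04   1.41] rows 6.6 q6 -1.52
```

```bash
python3 -m inch '[0,0,0,2.28,3.43,0.12,0.7, 0,0,0,2.28,3.43,0.12,0.7, 0,0,0,2.28,3.43,0.12,0.7, 0,0,0,2.28,3.43,0.12,0.7, 0,0,0,2.28,3.43,0.12,0.7, 0,0,0,2.28,3.43,0.12,0.7, 0,0,0,2.28,3.43,0.12,0.7, 0,0,0,2.28,3.43,0.12,0.7]'>/dev/null
python3 -m inch '[0,0,-0.142,0,0,0,0.7, 0,0,-0.142,0,0,0,0.7, 0,0,-0.142,0,0,0,0.7, 0,0,-0.142,0,0,0,0.7, 0,0,-0.142,0,0,0,0.7]' >/dev/null
python3 -m inch '[0,0,-0.142,0,0,0,0.7, 0,0,-0.142,0,0,0,0.7, 0,0,-0.142,0,0,0,0.7, 0,0,-0.142,0,0,0,0.7, 0,0,-0.142,0,0,0,0.7, 0,0,0,0,0,0,0.7, 0,0,0,0,0,0,0.7]'
python3 -c "
from h import *
s=snap('wrist','wr5');t=snap('top','top2')
go(.5185,.195,.04,2.655)
f=lambda a,y0,y1,x0,x1:cv2.resize(a['frame'][y0:y1,x0:x1],(400,400),interpolation=cv2.INTER_CUBIC)
cv2.imwrite('pics/c8.png',np.hstack([f(s,120,280,200,360),f(t,140,240,255,355)]))
print(proj(s,[.5185,.195,.064],1))"
```

```text
t: 17.4
position: [0.514, 0.1966, 0.1904]
eef_rot: [[-0.474, -0.881, -0.0], [-0.881, 0.474, -0.0], [0.0, 0.0, -1.0]]
force: [0.6, -0.4, 0.1]
gripper_width: 0.0664
grasp_force: 0.0
turn z -0.006 rows 0.0 shift [-0.06 -0.47 15.06] rows 3.0 q6 -2.38
[270.92561967 202.54552649]
```

View pics/c8.png

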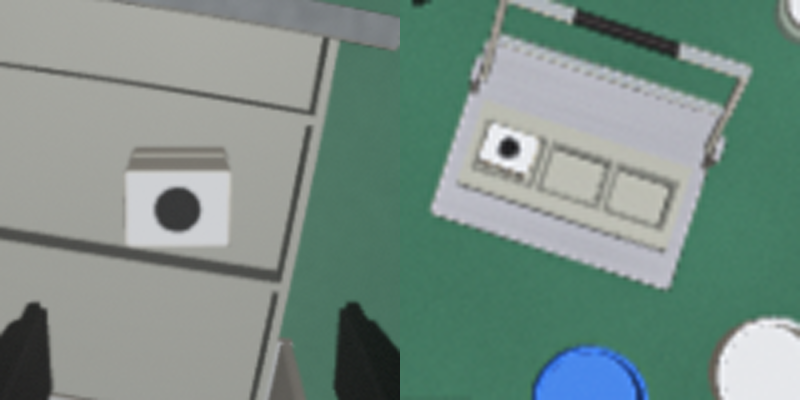

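Cartridge 1 sits in its pocket, and the second cartridge's disc at (271.2,203.2) matches the prediction. I grasp it.

```bash
python3 -m inch '[0,0,0,-0.05,-0.45,4,0.7, 0,0,0,0,0,4,0.7, 0,0,0,0,0,3.5,0.7, 0,0,0,0,0,2,0.7, 0,0,0,0,0,1.4,0.7, 0,0,0,0,0,0,0.7, 0,0,0,0,0,0,0.7, 0,0,0,0,0,0,0.7]'
python3 -m inch '[0,0,0,0,0,0,0.3, 0,0,0,0,0,0,0.3, 0,0,0,0,0,0,0.3, 0,0,0,0,0,0,0.3, 0,0,0,0,0,0,0.3]'
python3 -m inch '[0,0,0,0,0,-2,0.3, 0,0,0,0,0,-4,0.3, 0,0,0,0,0,-5,0.3, 0,0,0,0,0,-5,0.3, 0,0,0,0,0,0,0.3]'
python3 -m inch '[0,0,0.143,0,0,0,0.3, 0,0,0.143,0,0,0,0.3, 0,0,0.143,0,0,0,0.3, 0,0,0.143,0,0,0,0.3, 0,0,0.143,0,0,0,0.3]' >/dev/null
python3 -m inch '[0,0,0.143,0,0,0,0.3, 0,0,0.143,0,0,0,0.3, 0,0,0.143,0,0,0,0.3, 0,0,0.143,0,0,0,0.3, 0,0,0.143,0,0,0,0.3, 0,0,0,0,0,0,0.3]' >/dev/null
python3 -c "
from h import *
go(.5565,-.225,.2,1.2317)"
```

```text
t: 18.3
position: [0.5197, 0.1954, 0.0436]
eef_rot: [[-0.471, -0.882, 0.003], [-0.882, 0.471, 0.001], [-0.002, -0.002, -1.0]]
force: [0.6, 0.9, 0.1]
gripper_width: 0.0668
grasp_force: 0.0
t: 18.8
position: [0.5185, 0.195, 0.042]
eef_rot: [[-0.471, -0.882, 0.0], [-0.882, 0.471, 0.0], [-0.0, -0.0, -1.0]]
force: [-0.4, -0.6, 1.4]
gripper_width: 0.0397
grasp_force: 30.0
t: 19.3
position: [0.5227, 0.1962, 0.211]
eef_rot: [[-0.471, -0.882, 0.015], [-0.882, 0.471, 0.004], [-0.01, -0.011, -1.0]]
force: [0.5, -0.7, 0.6]
gripper_width: 0.0399
grasp_force: 30.0
turn z -0.01 rows 0.1 shift [-17.63 -38.3    0.05] rows 8.4 q6 -0.96
```

```bash
python3 -m inch '[0,0,0,-1.76,-3.83,0,0.3, 0,0,0,-1.76,-3.83,0,0.3, 0,0,0,-1.76,-3.83,0,0.3, 0,0,0,-1.76,-3.83,0,0.3, 0,0,0,-1.76,-3.83,0,0.3, 0,0,0,-1.76,-3.83,0,0.3, 0,0,0,-1.76,-3.83,0,0.3, 0,0,0,-1.76,-3.83,0,0.3]' >/dev/null
python3 -m inch '[0,0,-0.01,-1.76,-3.83,0,0.3, 0,0,0,-1.76,-3.83,0,0.3, 0,0,0,0,0,0,0.3, 0,0,0,0,0,0,0.3, 0,0,0,0,0,0,0.3]'
python3 -c "
from h import *
s=snap('wrist','wr6')
go(.5565,-.225,.0406,1.2317)
print([proj(s,p,1).round(1) for p in([.5565,-.2250,.032],)])
cv2.imwrite('pics/c9.png',cv2.resize(s['frame'][140:340,180:400],(770,700),interpolation=cv2.INTER_CUBIC)[:600])"
```

```text
t: 21.7
position: [0.5525, -0.2242, 0.201]
eef_rot: [[-0.943, 0.331, -0.001], [0.331, 0.943, 0.001], [0.001, 0.001, -1.0]]
force: [0.2, 0.3, -2.3]
gripper_width: 0.0398
grasp_force: 30.0
turn z 0.002 rows 0.0 shift [-0.41  0.02 16.06] rows 3.2 q6 -1.71
[array([276.6, 196.7])]
```

View pics/c9.png

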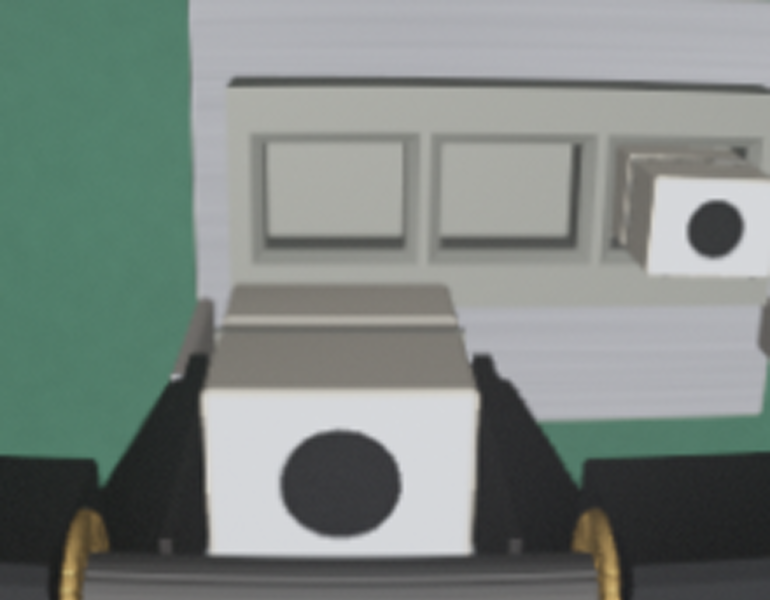

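The pocket mouth at (275.7,196.7) agrees with the earlier estimate (276.6,196.7). I insert.

```bash
python3 -m inch '[0,0,0,-0.47,-0.03,3,0.3, 0,0,0,0,0,3,0.3, 0,0,0,0,0,3,0.3, 0,0,0,0,0,3,0.3, 0,0,0,0,0,2,0.3, 0,0,0,0,0,0,0.3, 0,0,0,0,0,0,0.3, 0,0,0,0,0,0,0.3]'
python3 -m inch '[0,0,0,0,0,0.5,0.3, 0,0,0,0,0,0.5,0.3, 0,0,0,0,0,0,0.3, 0,0,0,0,0,0,0.3]'
python3 -m inch '[0,0,0,0,0,0.5,0.3, 0,0,0,0,0,0.5,0.3, 0,0,0,0,0,0,0.3, 0,0,0,0,0,0,0.3]'
```

```text
t: 22.55
position: [0.5582, -0.2267, 0.0636]
eef_rot: [[-0.943, 0.332, 0.002], [0.332, 0.943, -0.001], [-0.002, 0.0, -1.0]]
force: [0.4, -0.6, 0.2]
gripper_width: 0.0398
grasp_force: 30.0
t: 22.95
position: [0.5571, -0.2269, 0.0517]
eef_rot: [[-0.943, 0.333, 0.0], [0.333, 0.943, 0.0], [-0.0, 0.0, -1.0]]
force: [0.4, 0.1, -0.4]
gripper_width: 0.0398
grasp_force: 30.0
t: 23.35
position: [0.5568, -0.2268, 0.0412]
eef_rot: [[-0.943, 0.333, -0.001], [0.333, 0.943, 0.0], [0.001, 0.0, -1.0]]
force: [0.8, -0.9, -0.7]
gripper_width: 0.0396
grasp_force: 30.0
```

```bash
python3 -m inch '[0,0,0,0,0,0.12,0.3, 0,0,0,0,0,0,0.3, 0,0,0,0,0,0,0.6, 0,0,0,0,0,0,0.6, 0,0,0,0,0,0,0.6, 0,0,0,0,0,-3,0.6, 0,0,0,0,0,-5,0.6, 0,0,0,0,0,-5,0.6]'
python3 -m inch '[0,0,0,4,0,-4,0.3, 0,0,0,4,0,-3,0, 0,0,0,4,0,0,0, 0,0,0,0,0,0,0, 0,0,0,0,0,0,0]'
python3 -c "
from h import *
s=snap('wrist','wr7')
cv2.imwrite('pics/c10.png',cv2.resize(s['frame'][160:400,100:420],(800,600),interpolation=cv2.INTER_CUBIC))"
```

```text
t: 24.15
position: [0.5563, -0.2266, 0.171]
eef_rot: [[-0.943, 0.333, -0.002], [0.333, 0.943, 0.001], [0.002, 0.0, -1.0]]
force: [1.6, -1.4, 0.0]
gripper_width: 0.0571
grasp_force: 0.0
t: 24.65
position: [0.4481, -0.1884, 0.2362]
eef_rot: [[-0.943, 0.333, 0.001], [0.333, 0.943, -0.001], [-0.002, -0.0, -1.0]]
force: [0.3, 0.9, 0.3]
gripper_width: 0.0223
grasp_force: 0.0
```

View pics/c10.png

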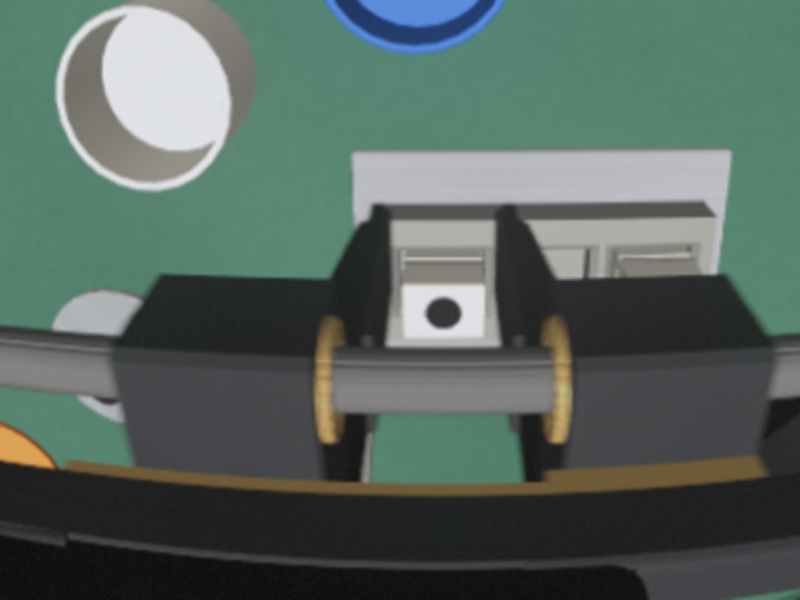

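Both cartridges look seated. The viewing budget is used up, so from here I measure with image code. Next I bring the closed fingers behind the lever's grip rod. I also check the seated discs against their expected positions in the top image.

```bash
python3 -c "
from h import *
go(.7027,-.2197,.25,1.2305)
t=snap('top','top3')
g=cv2.cvtColor(t['frame'],cv2.COLOR_BGR2GRAY).astype(float)
for p in([.594-.004,-.1228-.004,.062],[.5566-.004,-.2267-.004,.062]):
  u,v=proj(t,p).round().astype(int);w=g[v-6:v+7,u-6:u+7];m=(w<110);yy,xx=np.nonzero(m)
  print((u,v),m.sum(),xx.mean()+u-6,yy.mean()+v-6, at(t,xx.mean()+u-6,yy.mean()+v-6,.062), w.max()) if m.any() else print((u,v),w.min(),w.max())
"
```

```text
turn z 0.0 rows 0.0 shift [-24.99   5.55  -1.38] rows 5.1 q6 -1.74
(np.int64(283), np.int64(177)) 19 281.89473684210526 176.8421052631579 [ 0.59162371 -0.12297255  0.062     ] 231.0
(np.int64(317), np.int64(189)) 26 314.7692307692308 189.73076923076923 [ 0.54904638 -0.22475853  0.062     ] 232.0
```

```bash
python3 -m inch '[0,0,0,0,0,-1.4,0, 0,0,0,-4.17,0.93,0,0, 0,0,0,-4.17,0.93,0,0, 0,0,0,-4.17,0.93,0,0, 0,0,0,-4.17,0.93,0,0, 0,0,0,-4.17,0.93,0,0, 0,0,0,-4.17,0.93,0,0, 0,0,0,0,0,0,0]'
python3 -m inch '[0,0,0,0,0,0,0, 0,0,0,0,0,3,0, 0,0,0,0,0,3,0, 0,0,0,0,0,3,0, 0,0,0,0,0,1.5,0, 0,0,0,0,0,0,0, 0,0,0,0,0,0,0]'
```

```text
t: 25.55
position: [0.7069, -0.2196, 0.2458]
eef_rot: [[-0.943, 0.332, -0.003], [0.332, 0.943, 0.002], [0.004, 0.001, -1.0]]
force: [-0.9, 0.4, -0.1]
gripper_width: 0.0002
grasp_force: 0.0
t: 26.25
position: [0.7031, -0.2196, 0.1466]
eef_rot: [[-0.943, 0.333, 0.002], [0.333, 0.943, -0.001], [-0.002, -0.0, -1.0]]
force: [-0.6, -0.3, 0.2]
gripper_width: 0.0003
grasp_force: 0.0
```

```bash
python3 -m inch '[0,0,0,1.5,0,0,0, 0,0,0,1.5,0,0,0, 0,0,0,1.5,0,0,0, 0,0,0,1.5,0,0,0]'
python3 -m inch '[0,0,0,1.5,0,0,0, 0,0,0,1.5,0,0,0, 0,0,0,1.5,0,0,0, 0,0,0,1.5,0,0,0]'
python3 -m inch '[0,0,0,0.6,0,0,0, 0,0,0,0,0,0,0, 0,0,0,0,0,0,0]'
python3 -c "
from h import *
p=np.array(r.state()['position'])[:2]-[.6225,-.1914];print(p@[.943,-.333])
t=snap('top','top4')['frame'];a=load('top3')['frame'];d=cv2.absdiff(t,a).max(2)
s=snap('side','side1');b=load('side0')
# black sleeve in side view
R=s['frame'].max(2)<45
for th in np.arange(.6,2.2,.1):
  q=np.array([.6225,-.1914,.069])+[-.105*np.cos(th)*.943,.105*np.cos(th)*.333,.105*np.sin(th)]
  pts=[proj(s,q+k*np.array([.333,.943,0])) for k in np.linspace(-.037,.037,15)]
  print(round(th,1),np.mean([s['frame'][int(v+.5),int(u+.5)].max() for u,v in pts]).round(),end=' | ')
"
```

```text
t: 26.65
position: [0.6482, -0.2001, 0.1494]
eef_rot: [[-0.943, 0.333, 0.007], [0.333, 0.943, -0.003], [-0.008, -0.0, -1.0]]
force: [1.8, -0.9, 1.0]
gripper_width: 0.0005
grasp_force: 0.7
t: 27.05
position: [0.591, -0.1798, 0.1483]
eef_rot: [[-0.943, 0.333, 0.006], [0.333, 0.943, -0.002], [-0.006, -0.0, -1.0]]
force: [1.4, -0.4, -1.2]
gripper_width: 0.0005
grasp_force: 0.7
t: 27.35
position: [0.5849, -0.1777, 0.1463]
eef_rot: [[-0.943, 0.333, 0.002], [0.333, 0.943, -0.001], [-0.002, -0.0, -1.0]]
force: [-0.6, 0.0, 0.2]
gripper_width: 0.0007
grasp_force: 0.0
-0.04001459355702079
0.6 158.0 | 0.7 171.0 | 0.8 145.0 | 0.9 136.0 | 1.0 43.0 | 1.1 87.0 | 1.2 63.0 | 1.3 34.0 | 1.4 74.0 | 1.5 35.0 | 1.6 50.0 | 1.7 51.0 | 1.8 45.0 | 1.9 48.0 | 2.0 59.0 | 2.1 77.0 |
```

```bash
python3 -m inch '[0,0,0,-0.5,0,-2,0, 0,0,0,0,0,-3.5,0, 0,0,0,1.8,0,0,0, 0,0,0,1.5,0,0,0, 0,0,0,0,0,0,0, 0,0,0,0,0,1.5,0, 0,0,0,0,0,1.5,0, 0,0,0,0,0,0,0]'
python3 -m inch '[0,0,0,0.25,0,1,0, 0,0,0,0.35,0,1,0, 0,0,0,0.6,0,1,0, 0,0,0,0.6,0,1,0, 0,0,0,0.5,0,1,0, 0,0,0,0.5,0,1,0, 0,0,0,0,0,0,0]'
python3 -m inch '[0,0,0,0.4,0,1,0, 0,0,0,0.3,0,1,0, 0,0,0,0.1,0,1,0, 0,0,0,0.1,0,0.6,0, 0,0,0,0,0,0,0, 0,0,0,0,0,0,0]'
python3 -c "
from h import *
p=np.array(r.state()['position'])[:2]-[.6225,-.1914];print(p@[.943,-.333])"
```

```text
t: 28.25
position: [0.5559, -0.1673, 0.1652]
eef_rot: [[-0.943, 0.333, -0.007], [0.333, 0.943, 0.003], [0.007, 0.0, -1.0]]
force: [-1.5, -0.3, -1.2]
gripper_width: 0.0003
grasp_force: 0.0
t: 28.95
position: [0.5157, -0.153, 0.1031]
eef_rot: [[-0.942, 0.332, -0.04], [0.332, 0.943, 0.014], [0.043, -0.001, -0.999]]
force: [-38.4, 11.8, 13.6]
gripper_width: 0.0005
grasp_force: 16.6
t: 29.55
position: [0.5222, -0.1555, 0.0745]
eef_rot: [[-0.943, 0.333, -0.002], [0.333, 0.943, 0.0], [0.002, -0.0, -1.0]]
force: [-3.8, 1.0, 7.4]
gripper_width: 0.0005
grasp_force: 3.3
-0.10652475430377276
```

The tool stands at the exact shut height (rod top 0.0745 m) with an upward reaction. There was a side force on the way, so I back off and check the lever by image.

```bash
python3 -m inch '[0,0,0,0,0,-3,0, 0,0,0,0,0,-5,0, 0,0,0,2,0,-5,0, 0,0,0,4,0,-3,0, 0,0,0,4.5,0,0,0, 0,0,0,4.5,0,0,0, 0,0,0,4.5,0,0,0, 0,0,0,0,0,0,0]'
python3 -c "
from h import *
for n in('top','side'):
  s=snap(n,n+'5');o=load({'top':'top3','side':'side0'}[n])
  for th in (0,.05,.1,.15,.2,.3,.5,.8,1.2,2.0):
    q=np.array([.6225,-.1914,.069])+[-.105*np.cos(th)*.943,.105*np.cos(th)*.333,.105*np.sin(th)]
    if n=='top': q=q-[.004,.003,0]
    pts=[proj(s,q+k*np.array([.333,.943,0])) for k in np.linspace(-.03,.03,15)]
    print(n,th,np.mean([s['frame'][int(v+.5),int(u+.5)].max() for u,v in pts]).round(),proj(s,q).round(),end=' | ')
  m=(s['frame'].max(2)<60).astype(np.uint8); k,l,st,c=cv2.connectedComponentsWithStats(m)
  print(); print([(st[i].tolist(),c[i].round().tolist()) for i in range(1,k) if 25<st[i,4]<600 and np.hypot(*(c[i]-([300,180] if n=='top' else [265,200])))<60])
"
```

```text
t: 30.35
position: [0.3375, -0.0899, 0.2304]
eef_rot: [[-0.943, 0.333, 0.003], [0.333, 0.943, -0.002], [-0.004, -0.0, -1.0]]
force: [0.9, 0.1, 0.6]
gripper_width: 0.0006
grasp_force: 0.0
top 0 51.0 [294. 200.] | top 0.05 50.0 [294. 199.] | top 0.1 49.0 [294. 199.] | top 0.15 46.0 [295. 199.] | top 0.2 49.0 [295. 199.] | top 0.3 126.0 [295. 198.] | top 0.5 137.0 [296. 195.] | top 0.8 164.0 [299. 188.] | top 1.2 181.0 [303. 176.] | top 2.0 113.0 [312. 149.] | 
[([282, 195, 24, 9, 53], [294.0, 199.0])]
side 0 23.0 [282. 208.] | side 0.05 31.0 [282. 206.] | side 0.1 120.0 [282. 205.] | side 0.15 174.0 [282. 203.] | side 0.2 143.0 [282. 202.] | side 0.3 141.0 [281. 199.] | side 0.5 197.0 [278. 193.] | side 0.8 139.0 [272. 183.] | side 1.2 132.0 [262. 172.] | side 2.0 166.0 [237. 163.] | 
[([288, 152, 7, 11, 66], [291.0, 157.0]), ([275, 198, 18, 23, 102], [284.0, 207.0])]
```

The lever is shut: both views fit θ≈0–0.05. Now the drawer, where I re-pinch the handle at the place I left it.

```bash
python3 -m inch '[0,0,0.107,0,0,0,0.32, 0,0,0.107,0,0,0,0.32, 0,0,0.107,0,0,0,0.32, 0,0,0,0,0,0,0.32, 0,0,0,0,0,0,0.32]'>/dev/null
python3 -c "
from h import *
go(.4999,.0573,.2,.911)"
```

```text
turn z 0.001 rows 0.0 shift [-3.45 21.49  2.99] rows 4.4 q6 -1.33
```

```bash
python3 -m inch '[0,0,0,-0.69,4.3,0.6,0.32, 0,0,0,-0.69,4.3,0.6,0.32, 0,0,0,-0.69,4.3,0.6,0.32, 0,0,0,-0.69,4.3,0.6,0.32, 0,0,0,-0.69,4.3,0.6,0.32, 0,0,0,0,0,0,0.32, 0,0,0,0,0,0,0.32, 0,0,0,0,0,0,0.32]'
python3 -c "
from h import *
go(.4999,.0573,.045,.911)
s=snap('wrist','wr8');g=s['frame'].max(2).astype(int)
u,v=proj(s,[.4999,.0573,.062],1);print(u,v);v=int(v)
print([(x,g[v+d,x]) for d in(0,) for x in range(int(u)-24,int(u)+25,2)])"
```

```text
t: 31.75
position: [0.4993, 0.057, 0.2002]
eef_rot: [[-0.79, 0.613, -0.0], [0.613, 0.79, -0.0], [0.0, -0.0, -1.0]]
force: [0.2, 0.6, 1.1]
gripper_width: 0.0305
grasp_force: 0.0
turn z -0.001 rows 0.0 shift [-0.03  0.07 15.52] rows 3.1 q6 -0.9
277.01293746363456 200.66327358156795
[(253, np.int64(125)), (255, np.int64(125)), (257, np.int64(125)), (259, np.int64(125)), (261, np.int64(126)), (263, np.int64(126)), (265, np.int64(126)), (267, np.int64(127)), (269, np.int64(128)), (271, np.int64(131)), (273, np.int64(172)), (275, np.int64(179)), (277, np.int64(178)), (279, np.int64(179)), (281, np.int64(177)), (283, np.int64(135)), (285, np.int64(128)), (287, np.int64(128)), (289, np.int64(129)), (291, np.int64(129)), (293, np.int64(129)), (295, np.int64(130)), (297, np.int64(129)), (299, np.int64(129)), (301, np.int64(129))]
```

The bar spans columns 272–282, so its centre at 277 is exactly as predicted. I pinch it and push the drawer home.

```bash
python3 -m inch '[0,0,0,0,0,4,0.32, 0,0,0,0,0,4,0.32, 0,0,0,0,0,4,0.32, 0,0,0,0,0,2.2,0.32, 0,0,0,0,0,1.3,0.32, 0,0,0,0,0,0,0.32, 0,0,0,0,0,0,0.32]' >/dev/null
python3 -m inch '[0,0,0,0,0,0,0, 0,0,0,0,0,0,0, 0,0,0,0,0,0,0, 0,0,0,0,0,0,0, 0,0,0,0,0,0,0]'
python3 -m inch '[0,0,0,0,1,0,0, 0,0,0,0,2,0,0, 0,0,0,0,2,0,0, 0,0,0,0,2,0,0, 0,0,0,0,2,0,0, 0,0,0,0,2,0,0, 0,0,0,0,2,0,0, 0,0,0,0,0.8,0,0]'
python3 -m inch '[0,0,0,0,0.3,0,0, 0,0,0,0,0.2,0,0, 0,0,0,0,0,0,0, 0,0,0,0,0,0,0]'
```

```text
t: 33.0
position: [0.5002, 0.0574, 0.0463]
eef_rot: [[-0.79, 0.614, 0.001], [0.614, 0.79, -0.0], [-0.001, 0.001, -1.0]]
force: [-1.9, -0.5, 5.4]
gripper_width: 0.0103
grasp_force: 30.0
t: 33.8
position: [0.5852, 0.1677, 0.0463]
eef_rot: [[-0.79, 0.613, 0.001], [0.613, 0.79, 0.0], [-0.0, 0.001, -1.0]]
force: [-4.0, -0.5, 8.1]
gripper_width: 0.0105
grasp_force: 30.0
t: 34.2
position: [0.5878, 0.171, 0.0464]
eef_rot: [[-0.79, 0.614, 0.001], [0.614, 0.79, 0.001], [-0.0, 0.002, -1.0]]
force: [-3.2, 1.3, 6.0]
gripper_width: 0.0102
grasp_force: 30.0
```

The drawer is back at its closed position (0.5878,0.171 against 0.5872,0.1704). I release it and re-locate the cover and pot from the top image, fitting circles, in case the cover was knocked.

```bash
python3 -m inch '[0,0,0,0,0,0,0.32, 0,0,0,0,0,0,0.32, 0,0,0,0,0,0,0.32, 0,0,0,0,0,-4,0.32, 0,0,0,0,0,-5,0.32, 0,0,0,0,0,-5,0.32, 0,0,0,0,-4,-4,0.45, 0,0,0,0,-4,0,0.45]'
cat >> h.py <<'E'
def blob(s,u,v,rad,f,fish=False,z=0):
    """largest contour of mask f near (u,v): min circle centre, radius"""
    im=s['frame'].astype(int);m=f(im).astype(np.uint8);w=np.zeros_like(m);cv2.circle(w,(int(u),int(v)),rad,1,-1)
    c,_=cv2.findContours(m*w,cv2.RETR_EXTERNAL,cv2.CHAIN_APPROX_NONE);c=max(c,key=cv2.contourArea)
    e=cv2.fitEllipse(c); return np.array(e[0]),np.array(e[1]),cv2.contourArea(c)
def notgreen(im): return (im[...,1]-im[...,2]<25)
E
python3 -c "
from h import *
s=snap('top','top6')
for n,u,v,z in(('cover',378,187,.011),('pot',348,234,.055)):
  e=blob(s,u,v,26,notgreen);print(n,e,at(s,*e[0],z),'diam',e[1]/s['fx']*(1.375-z))
go(.559,-.433,.2,-.66)"
```

```text
t: 35.0
position: [0.5441, 0.1111, 0.2279]
eef_rot: [[-0.791, 0.612, 0.012], [0.612, 0.791, 0.001], [-0.009, 0.008, -1.0]]
force: [0.5, -1.1, 0.4]
gripper_width: 0.0402
grasp_force: 0.0
cover (array([377.40100098, 186.97128296]), array([28.78714752, 29.38783264]), 662.5) [ 0.5573189  -0.43463269  0.011     ] diam [0.0930542  0.09499591]
pot (array([347.11993408, 233.13874817]), array([28.27184868, 30.41567039]), 673.5) [ 0.41116624 -0.32321326  0.055     ] diam [0.08844048 0.09514682]
turn z 1.569 rows 10.5 shift [-41.44  34.68   2.56] rows 10.8 q6 -0.81
```

```bash
python3 -m inch '[0,0,0,-2.87,-3.48,0.2,0.45, 0,0,0,-2.87,-3.48,0.2,0.45, 0,0,0,-2.87,-3.48,0.2,0.45, 0,0,0,-2.87,-3.48,0.2,0.45, 0,0,0,-2.87,-3.48,0.2,0.45, 0,0,0,-2.87,-3.48,0.2,0.45]' >/dev/null
python3 -m inch '[0,0,0,-2.87,-3.48,0.2,0.45, 0,0,0,-2.87,-3.48,0.2,0.45, 0,0,0,-2.87,-3.48,0.2,0.45, 0,0,0,-2.87,-3.48,0.2,0.45, 0,0,0,-2.87,-3.48,0.2,0.45, 0,0,0,-2.87,-3.48,0.2,0.45, 0,0,0,0,0,0,0.45, 0,0,0,0,0,0,0.45]'
python3 -c "
from h import *
s=snap('wrist','wr9')
u,v=proj(s,[.560,-.431,.042],1);print(u,v)
e=blob(s,u,v,25,lambda i:i.max(2)<70,1);p=at(s,*e[0],.035,1);print(e,p)
u,v=proj(s,[.560,-.431,.011],1);e=blob(s,u,v,75,notgreen);q=at(s,*e[0],.011,1);print('flange',e,q)
go(p[0],p[1],.017);go(q[0],q[1],.017)"
```

```text
t: 36.45
position: [0.5558, -0.4307, 0.1951]
eef_rot: [[-0.788, 0.615, -0.002], [0.615, 0.788, 0.002], [0.002, 0.001, -1.0]]
force: [0.3, 0.8, 0.8]
gripper_width: 0.0423
grasp_force: 0.0
278.5925521185935 200.2791931307213
(array([275.47634888, 197.54827881]), array([19.81389618, 24.77438927]), 384.0) [ 0.55712092 -0.43283433  0.035     ]
flange (array([275.3862915 , 192.36019897]), array([84.12471008, 86.07375336]), 5685.5) [ 0.55704007 -0.43298847  0.011     ]
turn z 0 rows 0.0 shift [-0.3  -0.19 17.85] rows 3.6 q6 -1.64
turn z 0 rows 0.0 shift [-0.3  -0.21 17.85] rows 3.6 q6 -1.64
```

```bash
python3 -m inch '[0,0,0,-0.3,-0.2,4,0.45, 0,0,0,0,0,4,0.45, 0,0,0,0,0,4,0.45, 0,0,0,0,0,3,0.45, 0,0,0,0,0,2,0.45, 0,0,0,0,0,0.7,0.45, 0,0,0,0,0,0,0.45, 0,0,0,0,0,0,0.45]'
python3 -m inch '[0,0,0,0,0,0,0, 0,0,0,0,0,0,0, 0,0,0,0,0,0,0, 0,0,0,0,0,0,0, 0,0,0,0,0,0,0]'
python3 -m inch '[0,0,0,0,0,-2,0, 0,0,0,0,0,-4,0, 0,0,0,0,0,-4,0, 0,0,0,0,0,-4,0, 0,0,0,0,0,0,0, 0,0,0,0,0,0,0]'
python3 -c "
from h import *
go(.414,-.320,.16)"
```

```text
t: 37.3
position: [0.5588, -0.4336, 0.0215]
eef_rot: [[-0.79, 0.613, 0.002], [0.613, 0.79, -0.002], [-0.002, -0.0, -1.0]]
force: [0.1, 0.4, 0.9]
gripper_width: 0.0429
grasp_force: 0.0
t: 37.8
position: [0.5582, -0.4341, 0.0208]
eef_rot: [[-0.789, 0.614, 0.001], [0.614, 0.789, -0.001], [-0.001, -0.0, -1.0]]
force: [-0.7, 1.0, 4.3]
gripper_width: 0.0233
grasp_force: 30.0
t: 38.4
position: [0.558, -0.4339, 0.1604]
eef_rot: [[-0.789, 0.614, 0.001], [0.614, 0.789, -0.001], [-0.002, -0.0, -1.0]]
force: [0.0, 0.1, -1.9]
gripper_width: 0.0232
grasp_force: 30.0
turn z 0 rows 0.0 shift [1.836e+01 1.500e-01 1.000e-02] rows 3.7 q6 -1.65
```

```bash
python3 -m inch '[0,0,0,2.2,0,0,0, 0,0,0,2.2,0,0,0, 0,0,0,2.2,0,0,0, 0,0,0,2.2,0,0,0, 0,0,0,2.2,0,0,0, 0,0,0,0,0,0,0, 0,0,0,0,0,0,0, 0,0,0,0,0,0,0]'
cat > rim.py <<'E'
from h import *
import sys
from scipy.optimize import least_squares
def rim(f,thr,c0=(.414,-.320)):
  s=load(f);im=s['frame'];u,v=proj(s,[*c0,.055],1)
  m=((im.min(2)>thr)).astype(np.uint8);w=np.zeros_like(m);cv2.circle(w,(int(u),int(v)),80,1,-1);m*=w
  k,l,st,_=cv2.connectedComponentsWithStats(m);yy,xx=np.nonzero(np.isin(l,[i for i in range(1,k) if st[i,4]>60]))
  h=cv2.convexHull(np.stack([xx,yy],1).astype(np.int32))[:,0]
  P=np.array([at(s,a,b,.055,1)[:2] for a,b in h])
  q=least_squares(lambda x:np.hypot(*(P-x[:2]).T)-x[2],[*c0,.045],loss='soft_l1',f_scale=.0015)
  return (u,v),len(P),q.x.round(4),np.abs(q.fun).max().round(4)
if __name__=='__main__':
  for t in(150,170,190,205): print(t,rim(sys.argv[1],t))
E
python3 -c "
from h import *
snap('wrist','wr10');go(.414,-.320,.16)"; python3 rim.py wr10; python3 rim.py wr9
```

```text
t: 39.2
position: [0.4709, -0.3661, 0.1584]
eef_rot: [[-0.789, 0.614, -0.001], [0.614, 0.789, 0.001], [0.002, 0.0, -1.0]]
force: [0.2, -0.6, -0.8]
gripper_width: 0.0237
grasp_force: 30.0
turn z 0 rows 0.0 shift [ 7.35  0.15 -0.12] rows 1.5 q6 -1.66
150 ((np.float64(277.954917641966), np.float64(126.10903182849438)), 38, array([ 0.4233, -0.3317,  0.0551]), np.float64(0.0098))
170 ((np.float64(277.954917641966), np.float64(126.10903182849438)), 42, array([ 0.4111, -0.3254,  0.0444]), np.float64(0.0013))
190 ((np.float64(277.954917641966), np.float64(126.10903182849438)), 41, array([ 0.4111, -0.3254,  0.0441]), np.float64(0.0008))
205 ((np.float64(277.954917641966), np.float64(126.10903182849438)), 46, array([ 0.4111, -0.3254,  0.0436]), np.float64(0.0011))
150 ((np.float64(276.09372584431054), np.float64(16.765523922819995)), 26, array([ 0.4115, -0.3252,  0.0447]), np.float64(0.0002))
170 ((np.float64(276.09372584431054), np.float64(16.765523922819995)), 28, array([ 0.4116, -0.3253,  0.0443]), np.float64(0.0006))
190 ((np.float64(276.09372584431054), np.float64(16.765523922819995)), 29, array([ 0.4115, -0.3252,  0.044 ]), np.float64(0.0003))
205 ((np.float64(276.09372584431054), np.float64(16.765523922819995)), 31, array([ 0.4115, -0.3253,  0.0436]), np.float64(0.0006))
```

The pot rim fits at (0.4112,-0.3254) with radius 44.5 mm, consistently in two pictures. I place the cover.

```bash
python3 -c "
from h import *
go(.412,-.326,.085)"

```

```text
turn z 0 rows 0.0 shift [ 7.14 -0.45  7.38] rows 2.1 q6 -1.66
```

```bash
python3 -m inch '[0,0,0,2.5,-0.15,0,0, 0,0,0,2.5,-0.15,0,0, 0,0,0,2.14,-0.15,0,0, 0,0,0,0,0,0,0, 0,0,0,0,0,3,0, 0,0,0,0,0,3,0, 0,0,0,0,0,1.3,0, 0,0,0,0,0,0,0]' >/dev/null
python3 -m inch '[0,0,0,0,0,0,0, 0,0,0,0,0,0,0]'
python3 -m inch '[0,0,0,0,0,0.5,0, 0,0,0,0,0,0.4,0, 0,0,0,0,0,0,0, 0,0,0,0,0,0,0]'
python3 -m inch '[0,0,0,0,0,0.3,0, 0,0,0,0,0,0.3,0, 0,0,0,0,0,0,0, 0,0,0,0,0,0,0]'
```

```text
t: 40.25
position: [0.413, -0.327, 0.0884]
eef_rot: [[-0.79, 0.614, 0.002], [0.614, 0.79, -0.002], [-0.003, -0.0, -1.0]]
force: [0.4, 0.4, -1.1]
gripper_width: 0.0233
grasp_force: 30.0
t: 40.65
position: [0.4117, -0.3258, 0.0775]
eef_rot: [[-0.789, 0.614, -0.0], [0.614, 0.789, 0.0], [0.0, 0.0, -1.0]]
force: [0.5, -0.5, -1.5]
gripper_width: 0.0233
grasp_force: 30.0
t: 41.05
position: [0.4117, -0.3257, 0.0714]
eef_rot: [[-0.79, 0.614, -0.0], [0.614, 0.79, 0.0], [0.0, 0.0, -1.0]]
force: [-0.7, -0.5, -1.8]
gripper_width: 0.0234
grasp_force: 30.0
```

```bash
python3 -m inch '[0,0,0,0,0,0.2,0, 0,0,0,0,0,0,0, 0,0,0,0,0,0,0]'
python3 -m inch '[0,0,0,0,0,0,0.45, 0,0,0,0,0,0,0.45, 0,0,0,0,0,0,0.45, 0,0,0,0,0,-3,0.45, 0,0,0,0,0,-5,0.45, 0,0,0,0,0,-5,0.45, 0,0,0,-4,0,0,0.45, 0,0,0,0,0,0,0.45]'
python3 -c "
from h import *
s=snap('wrist','wr11');c=[.4112,-.3254]
u,v=proj(s,[*c,.055+.005],1);e=blob(s,u,v,70,notgreen);print((u,v),e,'flange at',at(s,*e[0],.060,1))
u,v=proj(s,[*c,.085],1);e=blob(s,u,v,22,lambda i:i.max(2)<70);print((u,v),e,'knob',at(s,*e[0],.084,1))
t=snap('top','top7')
for n,u,v,z in(('cover',347,233,.06),('old place',378,187,0)):
  try: e=blob(t,u,v,26,notgreen);print(n,e,at(t,*e[0],z))
  except Exception as x: print(n,'empty',x)
o=load('top0')['frame']
for n,u,v in(('dropper',231,118),('slidebox',267,123),('eraser',264,244),('jar',330,98),('jar2',359,141),('lever/carts',296,188),('handle',186,179)):
  a,b=[x[v-16:v+17,u-16:u+17] for x in(t['frame'],o)];print(n,cv2.absdiff(a,b).mean().round(1))
"
```

```text
t: 41.35
position: [0.4119, -0.326, 0.0698]
eef_rot: [[-0.79, 0.614, 0.0], [0.614, 0.79, -0.0], [-0.0, -0.0, -1.0]]
force: [-0.2, 0.2, -0.8]
gripper_width: 0.0233
grasp_force: 30.0
t: 42.15
position: [0.4461, -0.3529, 0.2024]
eef_rot: [[-0.79, 0.614, 0.004], [0.614, 0.79, -0.004], [-0.006, -0.001, -1.0]]
force: [-0.4, -0.2, 0.3]
gripper_width: 0.0429
grasp_force: 0.0
(np.float64(276.6628736526572), np.float64(153.81854424808282)) (array([277.21707153, 152.7890625 ]), array([99.49542999, 99.80866241]), 7798.5) flange at [ 0.41073739 -0.32436466  0.06      ]
(np.float64(276.6490613578651), np.float64(157.17158362764235)) (array([276.05593872, 161.88368225]), array([26.03544426, 34.52078629]), 30.5) knob [ 0.41433092 -0.32851044  0.084     ]
cover (array([350.99124146, 233.69744873]), array([37.451931  , 50.75167084]), 1376.0) [ 0.4092993  -0.33440623  0.06      ]
old place (array([377.09628296, 200.60731506]), array([22.61559677, 42.08687592]), 483.5) [ 0.5133447  -0.43481515  0.        ]
dropper 1.4
slidebox 2.2
eraser 1.4
jar 1.4
jar2 1.4
lever/carts 20.0
handle 3.8
```

```bash
python3 -m inch '[0,0,0,-4,-4,-2,0.45, 0,0,0,-4,-4,-2,0.45, 0,0,0,-4,-4,0,0.45, 0,0,0,0,0,0,0.45, 0,0,0,0,0,0,0.45]'
python3 -c "
from h import *
a=np.linspace(0,6.28,60)
s=load('wr11')
for z in(.056,.060,.066):
  c=np.array([proj(s,[.4108+.049*np.cos(t),-.3245+.049*np.sin(t),z],1) for t in a],np.float32);print(z,cv2.fitEllipse(c))
s=snap('side','side9')
e=blob(s,*proj(s,[.4108,-.3245,.06]),40,lambda i:(i.min(2)>60)&(i[...,1]-i[...,2]<25));print('side cover',e,[proj(s,[.4108,-.3245,z]).round(1) for z in(.055,.06,.066)])
for th in (0,.05,.1,.15):
    q=np.array([.6225,-.1914,.069])+[-.105*np.cos(th)*.943,.105*np.cos(th)*.333,.105*np.sin(th)]
    print(th,np.mean([s['frame'][int(v+.5),int(u+.5)].max() for u,v in [proj(s,q+k*np.array([.333,.943,0])) for k in np.linspace(-.03,.03,15)]]).round(),end=' | ')
t=snap('top','top8')['frame'];o=load('top0')['frame'];print(cv2.absdiff(t,o)[163:195,170:202].mean())
g=t[165:195,170:202].max(2).astype(np.float32);h=o[165:195,170:202].max(2).astype(np.float32);print('drawer shift px',cv2.phaseCorrelate(h,g))
st=r.state();print(st['t'],st['force'])
"
```

```text
t: 42.75
position: [0.4601, -0.4933, 0.2305]
eef_rot: [[-0.789, 0.615, -0.003], [0.615, 0.789, 0.004], [0.004, 0.001, -1.0]]
force: [0.3, 0.7, 0.5]
gripper_width: 0.0429
grasp_force: 0.0
0.056 ((277.13482666015625, 151.58700561523438), (98.81748962402344, 99.99232482910156), 89.8924331665039)
0.06 ((277.1385192871094, 152.031494140625), (100.032958984375, 101.22999572753906), 89.8874282836914)
0.066 ((277.1442565917969, 152.71817016601562), (101.91207885742188, 103.14432525634766), 89.8797378540039)
side cover (array([330.49716187, 184.41194153]), array([32.5710907, 33.5103302]), 790.0) [array([331., 179.]), array([331.1, 177.7]), array([331.2, 176.2])]
0 24.0 | 0.05 32.0 | 0.1 123.0 | 0.15 178.0 | 5.2236328125
drawer shift px ((-0.272845869325284, -0.19181678683822945), 0.9310237531860669)
42.85 [ 0.26500076 -0.63249487  0.06113009]
```

Checks all agree: the flange is round and at seated size and height, the drawer is within about 1 mm of its start, the lever is at about 0 rad, and the bystanders' image patches show no change. I hand in.

```bash
python3 -c "
from plant import r
print(r.job_done())"
```

```text
the job is handed in; nothing more can be done
None
```

I handed the job in at about 43 s: both cartridges are in the block's end pockets, the lever is shut, the drawer is closed, and the steel cover is seated on the white pot. No verdict came back, and swinging the lever shut put about 40 N on the wrist for a moment, near the 40 N limit for the gripper body.

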